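Start the next timed pose

TASK

Start the model's next timed pose: with a fingertip, first push the lamp's switch down until it stays down, then press the timer's wide bar key down in the same way, and last tap the plunger on top of the desk bell to ring it. Do them in that order and press each one lightly; leave the timer's small round key alone, and do not pick up, shift or knock over anything.

Things in the scene. Friction and masses are not known exactly. Their poses are not given: they have to be found in the camera images.
- lamp: grey table lamp, fixed: base 190 x 100 x 30 mm; origin at the centre of its underside, x along the base towards the post. Push switch at x -55 mm. The post (14 mm thick) rises from x +65 mm and leans away to +x; the round shade, 84 mm across, hangs at x +150 mm, 235 to 303 mm above the table: keep clear of both, come and go on the switch's side (-x)
- lamp_switch (a joint): the lamp's push switch, in m: 0 is up, 0.010 fully down; it stays down where it is left. It counts as on from 0.004. Takes 3.6 N to start, then 0.35 N more per mm (5.4 N at 5 mm, 7.1 N at the bottom, a hard stop); over 25 N is too hard, so press slowly
- lamp_switch_top (a point): centre of the top of the lamp's push switch, a round steel button 26 mm across that stands 14 mm proud of the lamp base, 44 mm above the table when up; moves down with it
- timer: loose grey pose timer, 110 x 130 mm (x, y), 0.3 to 0.5 kg; its deck is 36 mm high, with a raised sloping dark display along the back (from x +15 mm, up to 58 mm high); origin at the centre of its underside, front to -x. Both white keys stand on the front part of the deck
- timer_bar (a joint): the timer's wide bar key (starts the timer), in m: 0 is up, 0.010 fully down; it stays down where it is left. It counts as started from 0.004. Takes 3.6 N to start, then 0.35 N more per mm (5.4 N at 5 mm, 7.1 N at the bottom, a hard stop); over 25 N is too hard, so press slowly
- timer_bar_top (a point): centre of the top of the timer's wide bar key, 18 x 44 mm (timer x, y), at timer x -27, y +25 mm; it stands 13 mm proud of the deck, 49 mm above the table when up; moves down with it
- timer_round (a joint): the timer's small round key (18 mm across, timer x -27, y -42 mm, 49 mm above the table), to be left alone; in m: 0 up, 0.010 fully down, springs back
- bell: loose steel desk bell, a dome 84 mm across and 44 mm high with a thin plunger on top, 0.3 to 0.45 kg; origin at the centre of its underside
- bell_plunger (a joint): the bell's plunger, in m: 0 is up, 0.010 fully down; springs back when let go. It rings from 0.003. Takes 1.5 N to start, then 0.6 N more per mm (7.5 N at the bottom, a hard stop); over 25 N is too hard, so press slowly
- bell_plunger_top (a point): centre of the top of the bell's plunger, 12 mm across, 16 mm proud of the dome, 60 mm above the table when up; moves down with it
- bottle: bystander: clear water bottle, 62 mm across, 190 mm high; origin under its centre
- jar: bystander among the work: small glass jar with black cap, 36 mm across, 45 mm high; origin under its centre
- tube: bystander among the work: paint tube lying along its x axis, about 95 x 32 x 16 mm; origin under its middle
- phone: bystander: black phone lying flat, 150 x 72 x 9 mm; origin under its centre
- boxes: bystander: stack of two lidded clear boxes, 120 x 170 mm, 124 mm high; origin under its centre
- brushes: bystander: white pot 72 mm across and 95 mm high with brushes reaching up to 220 mm; origin under its centre
- tin: bystander: closed dark round tin 88 mm across, 60 mm high, with a small fixed knob on its lid (top at 74 mm); not the bell; origin under its centre
Mind the look-alikes: they are no part of the job. Leave any green look-alike of the bell alone.

How it is judged:
On the way, in this order (a step that is already met when the one before it is completed fails the run):
1. the lamp's switch is pushed down (4 mm or more) (value of joint lamp_switch above 0.004 m), for 0.1 s.
2. the timer's bar key is pressed down (4 mm or more) (value of joint timer_bar above 0.004 m), for 0.1 s.
3. the bell's plunger is tapped down (3 mm or more) (value of joint bell_plunger above 0.003 m), for 0.02 s.
At the end, for the whole second after the job is handed in: The lamp's switch and the timer's bar key are down (at least 3 mm of 10), the bell's plunger and the small round key are up again (within 2 mm), and the timer, bell and bystanders stand upright (0.2 rad), at rest and within 25 mm of where they began (value of joint each of lamp_switch, timer_bar above 0.003 m and value of joint each of bell_plunger, timer_round below 0.002 m and distance of each of timer, bell, bottle, jar, tube, phone, boxes, brushes, tin from where it was at the start of the episode below 0.025 m and linear speed of each of timer, bell, bottle, jar, tube, phone, boxes, brushes, tin below 0.02 m/s and angle between each of timer, bell, bottle, jar, tube, phone, boxes, brushes, tin's own z axis and vertical below 0.2 rad); the robot touches nothing.
It fails at once if wrong order: the timer's bar key is pressed (3 mm) before the lamp is on, or the bell is rung before the timer is started ((value of joint timer_bar above 0.003 m and value of joint lamp_switch below 0.003 m) or (value of joint bell_plunger above 0.003 m and value of joint timer_bar below 0.003 m)).
It fails at once if the timer's small round key is pressed (more than 3 mm) (value of joint timer_round above 0.003 m).
It fails at once if the lamp, timer or bell is pressed or knocked harder than 25 N (contact force between any of the fingers, the arm and lamp above 25 N or contact force between any of the fingers, the arm and timer above 25 N or contact force between any of the fingers, the arm and bell above 25 N).
It fails at once if the timer or the bell is lifted (10 mm), tipped (0.2 rad) or shifted (25 mm) (height (world z) of any of timer, bell above 0.01 m or angle between any of timer, bell's own z axis and vertical above 0.2 rad or distance of any of timer, bell from where it was at the start of the episode above 0.025 m).
It fails at once if a bystander is shifted by more than 25 mm, lifted or knocked over (distance of any of bottle, jar, tube, phone, boxes, brushes, tin from where it was at the start of the episode above 0.025 m or angle between any of bottle, jar, tube, phone, boxes, brushes, tin's own z axis and vertical above 0.3 rad).
It also fails if it takes over 64 s, if anything falls off the work surface, if the arm or the gripper's body presses on something with over 40 N, if the wrist force passes 120 N, or if a joint passes its speed limit or range.

ROBOT

A 7-joint arm with a two-finger parallel gripper is mounted at the origin on the work surface. World frame = base frame: x ahead of the robot, y to its left, z up, the work surface at z = 0. Lengths are in m, angles in rad, forces in N, time in s.
With the tool pointing down it reaches from about 0.4 to 0.85 m from the base axis. Payload 10.4 kg.
Tool frame: the origin (TCP) lies at the very end of the fingers, on their centre line; the grasp point (between the pads) lies 19 mm behind it; z points along the fingers, y is the line along which they close (so a half turn about z gives the same grasp; the last joint's range is limited). The gripper opens to 85 mm and grips with 20 to 120 N. Pads are 22 mm wide; open, the fingers measure 114 mm over their backs; the gripper's body (76 mm by 85 mm) begins 54 mm behind the grasp point. The pads swing forward as they close: fully open they stand 13 mm farther back than shut.
Start: joints at [-1.31, 0.332, -0.065, 1.46, 0.022, 1.35, -0.088], TCP at [0.175, 0.6, 0.231] pointing down, gripper open.
Joint ranges: [-2.6, 2.6], [-0.5, 2.12], [-1.47, 1.34], [0.16, 2.42], [-1.27, 4.41], [0.06, 2.06], [-2.6, 2.6]. Speed limits (rad/s): [2.22, 2.22, 2.79, 2.79, 3.14, 3.14, 3.14].

INTERFACE

Orientations are given as a unit quaternion [x, y, z, w].
In Python, from workcell import manip, optics gives the robot as it stands.
- The arm moves only by the tool jog_arm, never from a script. Its arguments are lists of equal length, an entry for each row: "dr": the turn, a rotation vector about the tool's x, y, z normalised to -1 to 1, where 1 is 4 degrees, a list of three; "translation": the shift along the tool's x, y, z normalised to -1 to 1, where 1 is 0.025 m, a list of three; "jaw": the opening, from 0 (shut) to 1 (fully open). A call has 1 to 10 rows; each row shifts and turns the commanded pose from where the row before left it, along the tool's axes as they then stand; what a row does not reach is not made up. A row lasts 1/10 s, in which the tool goes at most 50 mm and 8.59 degrees, less where a joint would pass 70% of its speed; a pose out of reach is approached as far as the arm can. A call with a number of a shift or a turn outside -1 to 1 is refused whole. A call with a gripper value outside its range is refused whole. The fingers move at their own pace and stop on an object; "squeeze" is the grip in N (left out, the last holds). Time passes only in rows, so rows that do not move let the fingers close. It gives the time, the measured TCP pose, the force, the opening and the grip force at its end, in the units of the state.
- manip.get_obs(): the state, without advancing time (a new reading comes with each control period).
- optics.camera(name): name is "side" or "top"; returns a dict with "color" (420x560x3 uint8, red, green, blue), "mtx" (3x3 intrinsics, pixels), "R" (3x3) and "t" (3): a world point X has camera coordinates R X + t. Camera axes: x right, y down, z forward; pixel columns grow to the right and rows downward; lengths in m; the calibration is good to about 2 mm. A picture is of the moment at which its call begins. There is no depth.
- manip.hand_in(): hands the job in; it is judged then, once.
The state is a dict: "clock": time; "joint_pos": joint angles; "joint_velocities": joint speeds; "tau": joint torques, N m; "position": TCP position; "ee_rot": TCP orientation; "ft_force": force on the tool from outside, world axes, zero at the start; "torque": the same for the moment, N m; "grip_width": opening from 0.0 (shut) to 1.0 (fully open); "grasp_force": force on a finger pad.
Only numpy, scipy, OpenCV 4.12 (cv2) and the standard library are available. Lean on these libraries where they do the work, as an engineer would, in place of code of your own. Each camera call takes 0.05 s, during which the arm holds its last target. There are 200 camera calls.

## Working session

There is one attempt and no reset: what is moved stays moved. The work goes in short steps, Python scripts to look and compute and a tool call to move; the robot and the scene stay as the last step left them, time stands still between calls to the robot, and variables do not carry over. Pictures are saved under pics/ and viewed, at most 10 in all, crops included, and the job is handed in when it is done.

Besides the shell and the picture viewer there is one more tool, called after "Emit:" by a JSON object that holds its "op" and its "data". jog_arm: Moves the arm, as the interface text tells. Scaled input: -1 to 1 covers 0.025 m each way for a shift and 4 degrees each way for a turn. Its arguments: {"type":"object","properties":{"dr":{"type":"array","items":{"type":"array","items":{"type":"number"}}},"translation":{"type":"array","items":{"type":"array","items":{"type":"number"}}},"jaw":{"type":"array","items":{"type":"number"}},"squeeze":{"type":"number"}},"required":["dr","translation","jaw"]}

```bash
mkdir -p pics; python3 - <<'E'
from workcell import manip, optics
import cv2, numpy as np
for n in ("top","side"):
    c=optics.camera(n); cv2.imwrite(f"pics/{n}0.png",cv2.resize(c["color"][:,:,::-1],(800,600),interpolation=cv2.INTER_CUBIC))
    np.savez(f"{n}0.npz",**c); print(n,c["mtx"].tolist(),(-c["R"].T@c["t"]).round(3),c["R"].round(3).tolist())
o=manip.get_obs(); print({k:o[k] for k in("clock","position","ee_rot","ft_force","grip_width")})
E
```

```text
top [[430.3817912913071, 0.0, 276.19487597792113], [0.0, 430.3817912913071, 206.55242904839886], [0.0, 0.0, 1.0]] [ 0.531 -0.033  1.058] [[0.018, -1.0, 0.016], [-0.998, -0.019, -0.059], [0.059, -0.015, -0.998]]
side [[388.8427921623769, 0.0, 285.01376869666416], [0.0, 388.8427921623769, 216.64700918608378], [0.0, 0.0, 1.0]] [0.021 0.571 0.536] [[-0.706, -0.708, 0.017], [-0.356, 0.335, -0.872], [0.612, -0.622, -0.489]]
{'clock': 0.1, 'position': array([0.17489068, 0.59967664, 0.23057935]), 'ee_rot': array([ 1.41417798e-01,  9.89949789e-01, -6.44362010e-04, -8.28785863e-05]), 'ft_force': array([-0.33546014,  0.59039872,  0.61078005]), 'grip_width': 0.9962495160464141}
```

View pics/top0.png

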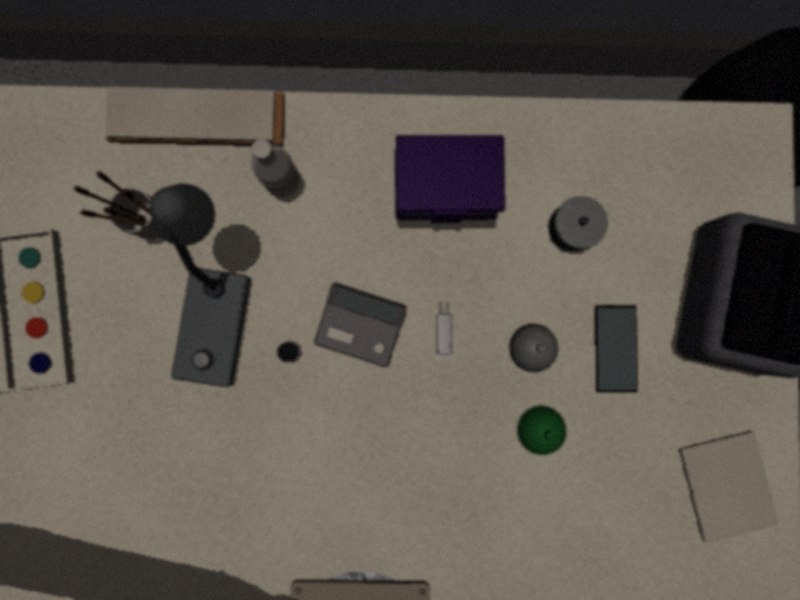

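View pics/side0.png

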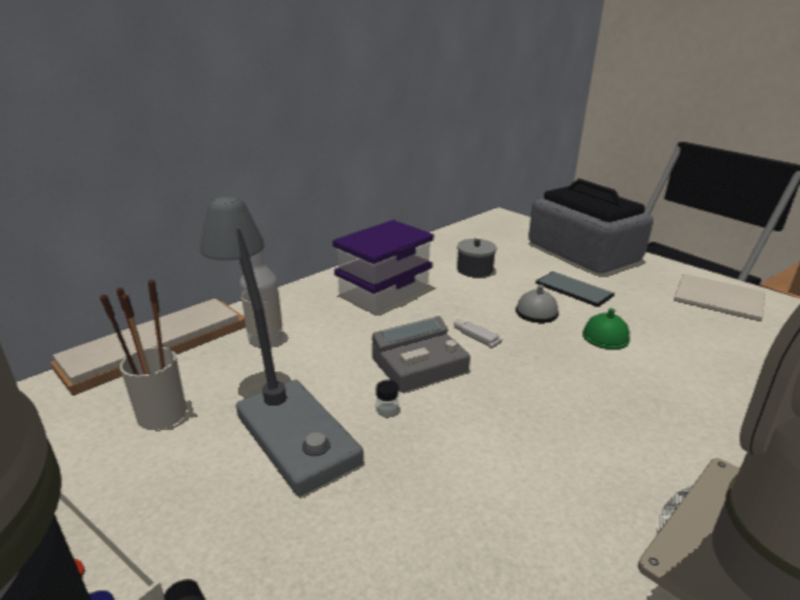

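The top view shows the lamp switch at (202,358), the bar key at (340,336), the round key at (378,348) and the grey bell's plunger at (541,349). The jar is at (288,351) and the tin is at (583,220). In the side view the switch is at (316,440), the bar at (414,355) and the plunger at (539,291), with the green bell at (607,325). Next I'll refine these positions and triangulate.

```bash
cat > h.py <<'E'
import numpy as np, cv2
C={n:dict(np.load(f"{n}0.npz")) for n in("top","side")}
def plane(n,uv,z):
    c=C[n]; d=c["R"].T@np.linalg.solve(c["mtx"],[*uv,1]); o=-c["R"].T@c["t"]; return o+d*(z-o[2])/d[2]
def tri(a,b):
    P=[C[n]["mtx"]@np.c_[C[n]["R"],C[n]["t"]] for n in("top","side")]
    X=cv2.triangulatePoints(*P,np.float64(a).reshape(2,1),np.float64(b).reshape(2,1))[:,0]; return X[:3]/X[3]
E
python3 - <<'E'
from h import *
from scipy import ndimage as nd
s=.7
pts={"switch":((202,358),(316,438),.044),"bar":((340,336),(414,355),.049),"round":((378,348),(451,345),.049),"plunger":((541,349),(539,289),.060)}
for k,(a,b,z) in pts.items():
    for n,p in (("top",a),("side",b)):
        g=cv2.cvtColor(C[n]["color"],cv2.COLOR_RGB2GRAY); u,v=int(p[0]*s),int(p[1]*s); r=13
        w=g[v-r:v+r+1,u-r:u+r+1].astype(np.uint8)
        t,m=cv2.threshold(w,0,255,cv2.THRESH_OTSU) if k in("bar","round") else (w[r-2:r+3,r-2:r+3].mean()-12,None)
        if m is None: m=((w>t)*255).astype(np.uint8)
        l,_=nd.label(m); q=l[r,r]; cy,cx=nd.center_of_mass(l==q) if q else (r,r)
        uv=(u-r+cx,v-r+cy); print(k,n,np.round(uv,1),"guess",np.round(np.array(p)*s,1),(l==q).sum(),plane(n,uv,z).round(4),plane(n,np.array(p)*s,z).round(4))
    print(" tri guess",tri(np.array(a)*s,np.array(b)*s).round(4))
tiles=[]
for k,(a,b,z) in pts.items():
    col=[]
    for n,p in (("top",a),("side",b)):
        u,v=int(p[0]*s),int(p[1]*s); w=C[n]["color"][v-16:v+17,u-16:u+17,::-1]
        w=cv2.normalize(w,None,0,255,cv2.NORM_MINMAX); w=cv2.resize(w,(198,198),interpolation=cv2.INTER_NEAREST)
        cv2.drawMarker(w,(99,99),(0,0,255),cv2.MARKER_CROSS,12,1); col.append(w)
    tiles.append(np.vstack(col))
cv2.imwrite("pics/crops.png",np.hstack(tiles))
E
```

```text
switch top [140.4 251.4] guess [141.4 250.6] 56 [0.4804 0.2667 0.044 ] [0.4822 0.2645 0.044 ]
switch side [220.2 306.7] guess [221.2 306.6] 90 [0.4795 0.2692 0.044 ] [0.4785 0.2676 0.044 ]
 tri guess [0.482  0.2655 0.0404]
bar top [237.4 234.4] guess [238.  235.2] 122 [0.524  0.0413 0.049 ] [0.5221 0.0398 0.049 ]
bar side [290. 247.] guess [289.8 248.5] 93 [0.5235 0.0426 0.049 ] [0.5196 0.0472 0.049 ]
 tri guess [0.5231 0.0411 0.0443]
round top [264.9 243.3] guess [264.6 243.6] 39 [ 0.5044 -0.0233  0.049 ] [ 0.5037 -0.0227  0.049 ]
round side [320.5 236.6] guess [315.7 241.5] 175 [ 0.5047 -0.0408  0.049 ] [ 0.4986 -0.0166  0.049 ]
 tri guess [ 0.5035 -0.0226  0.044 ]
plunger top [378.9 243.5] guess [378.7 244.3] 591 [ 0.5087 -0.2877  0.06  ] [ 0.5069 -0.2873  0.06  ]
plunger side [377 202] guess [377.3 202.3] 59 [ 0.5029 -0.2725  0.06  ] [ 0.5013 -0.2716  0.06  ]
 tri guess [ 0.5083 -0.2884  0.0516]
```

View pics/crops.png

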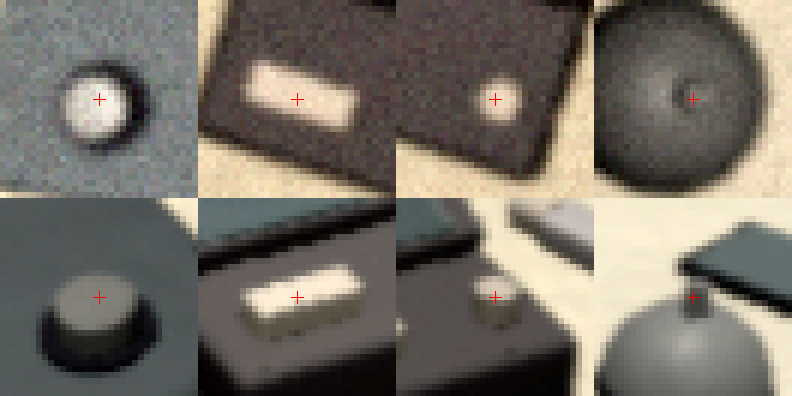

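The crops put the switch, bar and plunger centres within about 2 mm: switch (0.480, 0.267), bar (0.524, 0.042), plunger (0.507, -0.286). The tool's y axis already lies along the bar. I'll shut the gripper and travel to above the switch.

Emit:
{"op": "jog_arm", "data": {"dr": [[0,0,0],[0,0,0],[0,0,0],[0,0,0],[0,0,0],[0,0,0],[0,0,0],[0,0,0],[0,0,0],[0,0,0]], "translation": [[-0.77,-0.47,0],[-0.77,-0.47,0],[-0.77,-0.47,0],[-0.77,-0.47,0],[-0.77,-0.47,0],[-0.77,-0.47,0],[-0.77,-0.47,0],[-0.77,-0.47,0],[-0.77,-0.47,0],[-0.77,-0.47,0]], "jaw": [0,0,0,0,0,0,0,0,0,0], "squeeze": 20}}

```text
clock: 1.1
position: [0.3273, 0.4324, 0.231]
ee_rot: [0.141, 0.99, -0.0, -0.0]
ft_force: [0.2, -0.2, 0.1]
grip_width: 0.003
grasp_force: 0.0
```

Emit:
{"op": "jog_arm", "data": {"dr": [[0,0,0],[0,0,0],[0,0,0],[0,0,0],[0,0,0],[0,0,0],[0,0,0],[0,0,0],[0,0,0],[0,0,0]], "translation": [[-0.77,-0.47,0],[-0.77,-0.47,0],[-0.77,-0.47,0],[-0.77,-0.47,0],[-0.77,-0.47,0],[-0.77,-0.47,0],[-0.77,-0.47,0],[-0.77,-0.47,0],[0,0,0],[0,0,0]], "jaw": [0,0,0,0,0,0,0,0,0,0]}}

```text
clock: 2.1
position: [0.4483, 0.2998, 0.231]
ee_rot: [0.142, 0.99, -0.0, -0.0]
ft_force: [0.4, 0.5, 0.3]
grip_width: -0.001
grasp_force: 0.0
```

Emit:
{"op": "jog_arm", "data": {"dr": [[0,0,0],[0,0,0],[0,0,0],[0,0,0],[0,0,0],[0,0,0],[0,0,0],[0,0,0],[0,0,0],[0,0,0]], "translation": [[-0.79,-0.45,0],[-0.79,-0.45,0],[0,0,1],[0,0,1],[0,0,1],[0,0,1],[0,0,1],[0,0,1],[0,0,0.2],[0,0,0]], "jaw": [0,0,0,0,0,0,0,0,0,0]}}

```text
clock: 3.1
position: [0.4791, 0.2678, 0.0759]
ee_rot: [0.141, 0.99, -0.0, -0.001]
ft_force: [-0.7, 0.2, -0.1]
grip_width: 0.005
grasp_force: 0.0
```

```bash
python3 - <<'E'
from workcell import manip, optics
from h import *
tiles=[]
for n,(u,v) in (("top",(141,250)),("side",(221,300))):
    c=optics.camera(n); w=c["color"][v-45:v+45,u-45:u+45,::-1]
    tiles.append(cv2.resize(cv2.normalize(w,None,0,255,cv2.NORM_MINMAX),(396,396),interpolation=cv2.INTER_CUBIC))
cv2.imwrite("pics/over_switch.png",np.hstack(tiles)); print(manip.get_obs()["position"].round(4))
E
```

```text
[0.4804 0.2681 0.0775]
```

View pics/over_switch.png

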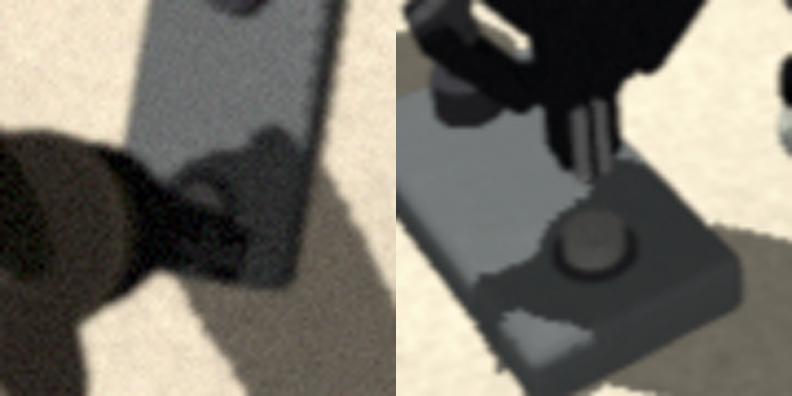

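In the side crop the shut fingertips, at about (590,180), stand directly above the switch at (595,240), and nothing else is near them. I'll descend and press slowly.

Emit:
{"op": "jog_arm", "data": {"dr": [[0,0,0],[0,0,0],[0,0,0],[0,0,0],[0,0,0],[0,0,0],[0,0,0],[0,0,0],[0,0,0],[0,0,0]], "translation": [[0,0,0.3],[0,0,0.3],[0,0,0.3],[0,0,0],[0,0,0.06],[0,0,0.06],[0,0,0.06],[0,0,0.06],[0,0,0.06],[0,0,0]], "jaw": [0,0,0,0,0,0,0,0,0,0]}}

```text
clock: 4.2
position: [0.4799, 0.2673, 0.0461]
ee_rot: [0.141, 0.99, -0.0, -0.0]
ft_force: [-0.5, 0.0, -0.6]
grip_width: -0.001
grasp_force: 0.0
```

Emit:
{"op": "jog_arm", "data": {"dr": [[0,0,0],[0,0,0],[0,0,0],[0,0,0],[0,0,0],[0,0,0],[0,0,0],[0,0,0],[0,0,0],[0,0,0]], "translation": [[0,0,0.05],[0,0,0.05],[0,0,0.05],[0,0,0.05],[0,0,0.05],[0,0,0.05],[0,0,0.04],[0,0,0],[0,0,0],[0,0,0]], "jaw": [0,0,0,0,0,0,0,0,0,0]}}

```text
clock: 5.2
position: [0.4801, 0.2673, 0.0378]
ee_rot: [0.141, 0.99, 0.0, 0.0]
ft_force: [-1.2, 0.1, 3.1]
grip_width: -0.0
grasp_force: 1.6
```

Emit:
{"op": "jog_arm", "data": {"dr": [[0,0,0],[0,0,0],[0,0,0],[0,0,0]], "translation": [[0,0,0.04],[0,0,0.04],[0,0,0],[0,0,0]], "jaw": [0,0,0,0]}}

```text
clock: 5.6
position: [0.4801, 0.2674, 0.0359]
ee_rot: [0.141, 0.99, 0.0, 0.0]
ft_force: [-0.6, 0.0, 4.5]
grip_width: 0.003
grasp_force: 2.2
```

Emit:
{"op": "jog_arm", "data": {"dr": [[0,0,0],[0,0,0],[0,0,0]], "translation": [[0,0,0.04],[0,0,0],[0,0,0]], "jaw": [0,0,0]}}

```text
clock: 5.9
position: [0.4801, 0.2674, 0.0349]
ee_rot: [0.141, 0.99, 0.0, 0.0]
ft_force: [-1.7, -1.3, 4.8]
grip_width: -0.002
grasp_force: 2.5
```

```bash
python3 - <<'E'
from workcell import manip, optics
import numpy as np, cv2
F=[]
for i in range(8):
    c=optics.camera("side"); o=manip.get_obs(); F.append([o["ft_force"][2],o["position"][2]])
print(np.round(F,4).tolist())
w=c["color"][255:345,176:266,::-1]; cv2.imwrite("pics/press1.png",cv2.resize(cv2.normalize(w,None,0,255,cv2.NORM_MINMAX),(450,450),interpolation=cv2.INTER_CUBIC))
E
```

```text
[[4.6154, 0.0349], [4.2691, 0.0349], [5.1973, 0.0349], [4.0522, 0.0349], [4.31, 0.0349], [5.4285, 0.0349], [5.8215, 0.0349], [4.4705, 0.0349]]
```

View pics/press1.png

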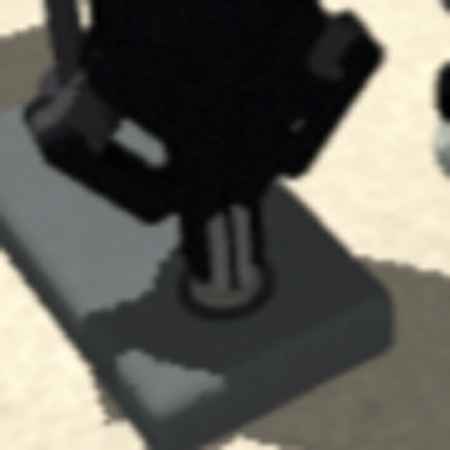

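The fingers are on the button at about (228,290), and it now stands nearly flush, so it is well down. I'll retract and check.

Emit:
{"op": "jog_arm", "data": {"dr": [[0,0,0],[0,0,0],[0,0,0],[0,0,0],[0,0,0],[0,0,0]], "translation": [[0,0,-0.2],[0,0,-0.6],[0,0,-1],[0,0,-1],[0,0,0],[0,0,0]], "jaw": [0,0,0,0,0,0]}}

```text
clock: 6.9
position: [0.4804, 0.2675, 0.1059]
ee_rot: [0.141, 0.99, 0.001, 0.001]
ft_force: [0.7, 0.7, -0.4]
grip_width: -0.002
grasp_force: 0.0
```

```bash
python3 - <<'E'
from workcell import manip, optics
import numpy as np, cv2
a=np.load("side0.npz")["color"]; c=optics.camera("side")["color"]
f=lambda x: cv2.resize(cv2.normalize(x[285:330,200:245,::-1],None,0,255,cv2.NORM_MINMAX),(396,396),interpolation=cv2.INTER_CUBIC)
cv2.imwrite("pics/sw.png",np.hstack([f(a),f(c)])); print(manip.get_obs()["position"].round(4))
E
```

```text
[0.4799 0.2673 0.105 ]
```

View pics/sw.png

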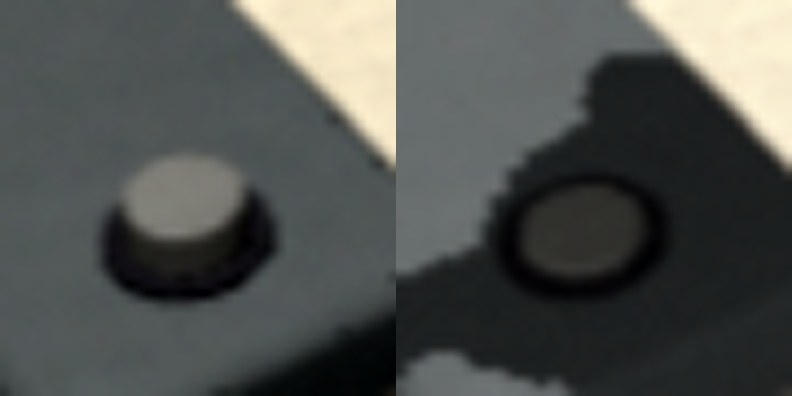

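Left is before and right is now: the button top has dropped from row 200 to row 230, about 8 mm, so the lamp is on. Next is the bar key.

Emit:
{"op": "jog_arm", "data": {"dr": [[0,0,0],[0,0,0],[0,0,0],[0,0,0],[0,0,0],[0,0,0],[0,0,0],[0,0,0],[0,0,0],[0,0,0]], "translation": [[-0.42,-0.82,0],[-0.42,-0.82,0],[-0.42,-0.82,0],[-0.42,-0.82,0],[-0.42,-0.82,0],[-0.42,-0.82,0],[-0.42,-0.82,0],[-0.42,-0.82,0],[-0.42,-0.82,0],[-0.42,-0.82,0]], "jaw": [0,0,0,0,0,0,0,0,0,0]}}

```text
clock: 7.95
position: [0.5228, 0.0401, 0.1039]
ee_rot: [0.141, 0.99, -0.0, -0.001]
ft_force: [-0.1, 1.0, 0.3]
grip_width: -0.001
grasp_force: 0.0
```

Emit:
{"op": "jog_arm", "data": {"dr": [[0,0,0],[0,0,0],[0,0,0],[0,0,0],[0,0,0],[0,0,0]], "translation": [[0,0,0],[0,0,0.7],[0,0,0.6],[0,0,0.4],[0,0,0],[0,0,0]], "jaw": [0,0,0,0,0,0]}}

```text
clock: 8.55
position: [0.5234, 0.0413, 0.0624]
ee_rot: [0.141, 0.99, -0.0, -0.0]
ft_force: [-0.3, 0.2, 0.3]
grip_width: -0.002
grasp_force: 0.0
```

```bash
python3 - <<'E'
from workcell import manip, optics
from h import *
tiles=[]
for n,(u,v) in (("top",(238,235)),("side",(290,240))):
    c=optics.camera(n); w=c["color"][v-40:v+40,u-40:u+40,::-1]
    tiles.append(cv2.resize(cv2.normalize(w,None,0,255,cv2.NORM_MINMAX),(400,400),interpolation=cv2.INTER_CUBIC))
cv2.imwrite("pics/over_bar.png",np.hstack(tiles)); print(manip.get_obs()["position"].round(4))
E
```

```text
[0.5239 0.0413 0.0629]
```

View pics/over_bar.png

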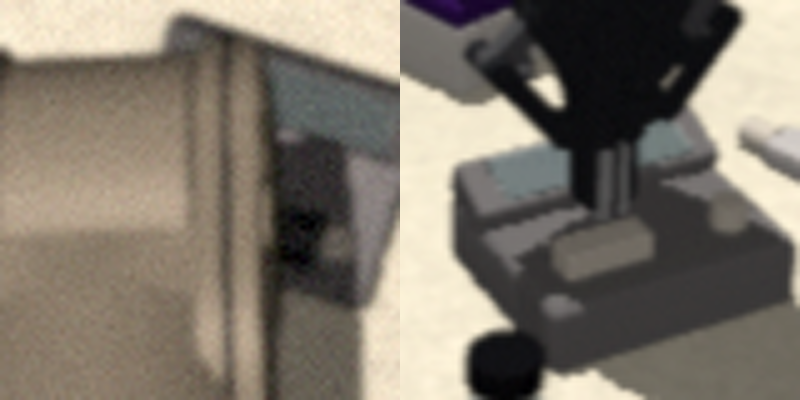

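The side crop shows the tips at (610,215), right over the bar at (605,240) and clear of the round key at (728,215). I'll press slowly to z of about 0.0415.

Emit:
{"op": "jog_arm", "data": {"dr": [[0,0,0],[0,0,0],[0,0,0],[0,0,0],[0,0,0],[0,0,0],[0,0,0],[0,0,0],[0,0,0],[0,0,0]], "translation": [[0,0,0.2],[0,0,0.2],[0,0,0],[0,0,0.05],[0,0,0.05],[0,0,0.05],[0,0,0.05],[0,0,0.05],[0,0,0],[0,0,0]], "jaw": [0,0,0,0,0,0,0,0,0,0]}}

```text
clock: 9.65
position: [0.5235, 0.0411, 0.046]
ee_rot: [0.141, 0.99, 0.0, 0.0]
ft_force: [-0.8, 0.1, 1.7]
grip_width: -0.002
grasp_force: 0.9
```

Emit:
{"op": "jog_arm", "data": {"dr": [[0,0,0],[0,0,0],[0,0,0],[0,0,0],[0,0,0],[0,0,0]], "translation": [[0,0,0.05],[0,0,0.05],[0,0,0.05],[0,0,0.04],[0,0,0],[0,0,0]], "jaw": [0,0,0,0,0,0]}}

```text
clock: 10.25
position: [0.5235, 0.0411, 0.0413]
ee_rot: [0.141, 0.99, 0.0, 0.0]
ft_force: [0.5, -0.0, 2.7]
grip_width: 0.0
grasp_force: 1.6
```

Emit:
{"op": "jog_arm", "data": {"dr": [[0,0,0],[0,0,0],[0,0,0],[0,0,0],[0,0,0],[0,0,0],[0,0,0],[0,0,0]], "translation": [[0,0,0.03],[0,0,0],[0,0,0],[0,0,-0.2],[0,0,-0.6],[0,0,-1],[0,0,-1],[0,0,0]], "jaw": [0,0,0,0,0,0,0,0]}}

```text
clock: 11.05
position: [0.5253, 0.0413, 0.1137]
ee_rot: [0.142, 0.99, 0.001, 0.002]
ft_force: [1.2, 0.0, 0.1]
grip_width: -0.0
grasp_force: 0.0
```

```bash
python3 - <<'E'
from workcell import manip, optics
import numpy as np, cv2
a=np.load("side0.npz")["color"]; c=optics.camera("side")["color"]
f=lambda x: cv2.resize(cv2.normalize(x[220:275,260:330,::-1],None,0,255,cv2.NORM_MINMAX),(400,314),interpolation=cv2.INTER_CUBIC)
cv2.imwrite("pics/bar.png",np.hstack([f(a),f(c)])); print(manip.get_obs()["position"].round(4))
E
```

```text
[0.5244 0.0413 0.112 ]
```

View pics/bar.png

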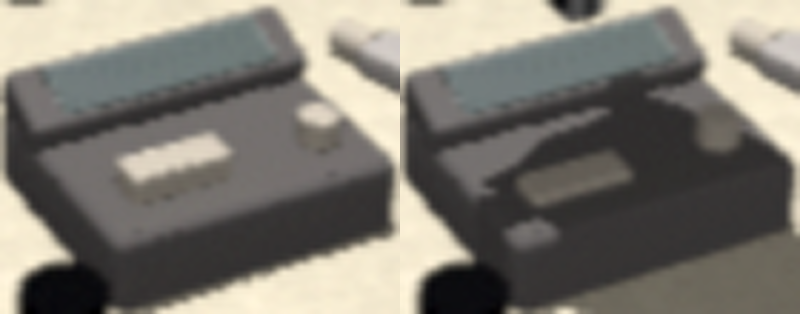

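The bar's top has dropped from row 158 to row 180 and stayed down. The round key and the timer haven't moved. On to the bell.

Emit:
{"op": "jog_arm", "data": {"dr": [[0,0,0],[0,0,0],[0,0,0],[0,0,0],[0,0,0],[0,0,0],[0,0,0],[0,0,0],[0,0,0],[0,0,0]], "translation": [[-0.21,-0.91,0],[-0.21,-0.91,0],[-0.21,-0.91,0],[-0.21,-0.91,0],[-0.21,-0.91,0],[-0.21,-0.91,0],[-0.21,-0.91,0],[-0.21,-0.91,0],[-0.21,-0.91,0],[-0.21,-0.91,0]], "jaw": [0,0,0,0,0,0,0,0,0,0]}}

```text
clock: 12.1
position: [0.5094, -0.1927, 0.1094]
ee_rot: [0.141, 0.99, 0.0, -0.001]
ft_force: [0.3, -0.3, -0.3]
grip_width: 0.001
grasp_force: 0.0
```

Emit:
{"op": "jog_arm", "data": {"dr": [[0,0,0],[0,0,0],[0,0,0],[0,0,0],[0,0,0],[0,0,0],[0,0,0],[0,0,0],[0,0,0],[0,0,0]], "translation": [[-0.21,-0.91,0],[-0.21,-0.91,0],[-0.21,-0.91,0],[-0.21,-0.91,0],[0,0,0],[0,0,0.5],[0,0,0.5],[0,0,0.4],[0,0,0],[0,0,0]], "jaw": [0,0,0,0,0,0,0,0,0,0]}}

```text
clock: 13.1
position: [0.5047, -0.2847, 0.0751]
ee_rot: [0.141, 0.99, 0.0, -0.0]
ft_force: [-0.4, 0.0, 0.6]
grip_width: -0.002
grasp_force: 0.0
```

```bash
python3 - <<'E'
from workcell import manip, optics
from h import *
tiles=[]
for n,(u,v) in (("top",(379,244)),("side",(377,205))):
    c=optics.camera(n); w=c["color"][v-32:v+32,u-32:u+32,::-1]
    tiles.append(cv2.resize(cv2.normalize(w,None,0,255,cv2.NORM_MINMAX),(400,400),interpolation=cv2.INTER_CUBIC))
cv2.imwrite("pics/over_bell.png",np.hstack(tiles)); print(manip.get_obs()["position"].round(4))
# dome outline cross-check from first picture
for n in C: print(n, plane(n,(378,244) if n=="top" else (377.8,200.6),.06).round(4))
E
```

```text
[ 0.5051 -0.2852  0.0759]
top [ 0.5076 -0.2857  0.06  ]
side [ 0.5061 -0.2813  0.06  ]
```

View pics/over_bell.png

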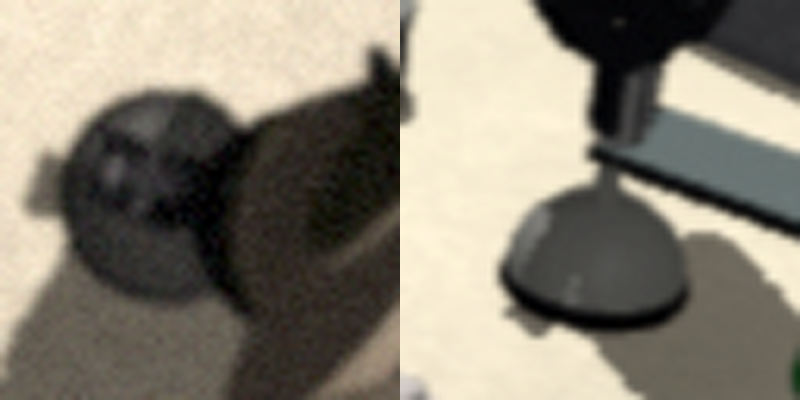

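In the side crop the tips at (622,143) are over the plunger at (608,165), roughly 3 mm off, so I'll make a small correction. Then I'll tap slowly down to about 5.5 mm.

Emit:
{"op": "jog_arm", "data": {"dr": [[0,0,0],[0,0,0],[0,0,0],[0,0,0],[0,0,0],[0,0,0],[0,0,0],[0,0,0],[0,0,0],[0,0,0]], "translation": [[-0.06,0.1,0],[0,0,0.2],[0,0,0.3],[0,0,0],[0,0,0.05],[0,0,0.05],[0,0,0.05],[0,0,0.05],[0,0,0],[0,0,0]], "jaw": [0,0,0,0,0,0,0,0,0,0]}}

```text
clock: 14.2
position: [0.507, -0.2834, 0.0582]
ee_rot: [0.141, 0.99, -0.0, 0.0]
ft_force: [-1.2, 0.3, 2.2]
grip_width: -0.002
grasp_force: 1.3
```

Emit:
{"op": "jog_arm", "data": {"dr": [[0,0,0],[0,0,0],[0,0,0],[0,0,0],[0,0,0]], "translation": [[0,0,0.04],[0,0,0.04],[0,0,0.04],[0,0,0],[0,0,0]], "jaw": [0,0,0,0,0]}}

```text
clock: 14.7
position: [0.507, -0.2834, 0.0551]
ee_rot: [0.141, 0.99, -0.0, 0.0]
ft_force: [-1.4, -1.3, 4.2]
grip_width: -0.002
grasp_force: 2.2
```

The force agrees with about 4.5–5 mm of plunger travel. I'll go one more millimetre, then retract straight up.

Emit:
{"op": "jog_arm", "data": {"dr": [[0,0,0],[0,0,0],[0,0,0],[0,0,0],[0,0,0],[0,0,0],[0,0,0],[0,0,0],[0,0,0],[0,0,0]], "translation": [[0,0,0.04],[0,0,0],[0,0,-0.2],[0,0,-0.4],[0,0,-1],[0,0,-1],[0,0,-1],[0,0,0],[0,0,0],[0,0,0]], "jaw": [0,0,0,0,0,0,0,0,0,0]}}

```text
clock: 15.7
position: [0.5065, -0.2828, 0.1432]
ee_rot: [0.141, 0.99, 0.0, -0.001]
ft_force: [0.8, 0.8, -0.1]
grip_width: -0.002
grasp_force: 0.0
```

```bash
python3 - <<'E'
from workcell import manip, optics
import numpy as np, cv2
c=optics.camera("side")["color"]
cv2.imwrite("pics/end.png",cv2.resize(cv2.convertScaleAbs(c[170:345,150:440,::-1],alpha=1.3),(797,481),interpolation=cv2.INTER_CUBIC)); o=manip.get_obs(); print(o["position"].round(4),o["ft_force"])
E
```

```text
[ 0.5064 -0.2828  0.1431] [-0.62059359  0.11659393 -0.46968687]
```

View pics/end.png

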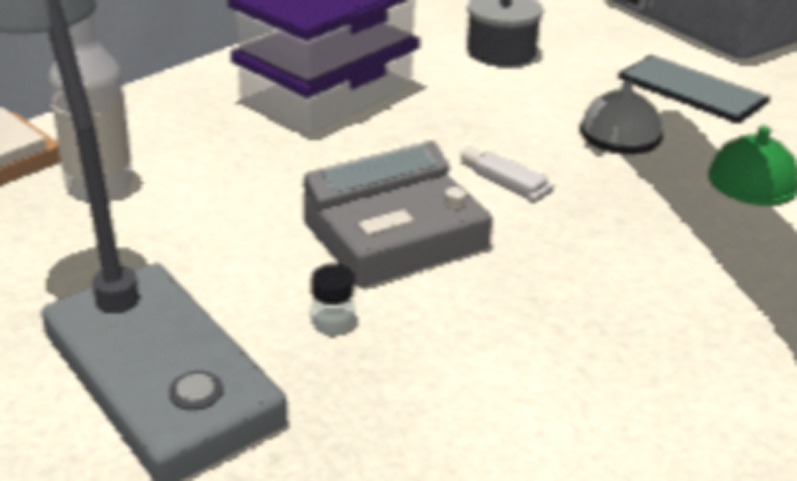

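The switch at (195,390) and the bar at (385,222) are down. The round key at (455,198) and the bell's plunger at (625,90) are up, and nothing has been displaced. Handing in.

```bash
python3 -c "
from workcell import manip
print(manip.hand_in())"
```

```text
the job is handed in; nothing more can be done
None
```

I pressed the lamp switch, then the timer's bar key, then tapped the bell, and handed the job in at about 16 s of the 64 s limit. The final picture shows the switch and bar down, the plunger and round key up, and nothing moved; no verdict came back.

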